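# Clamp a marble blank with a cam lever and hold it

### The arm

A 7-joint arm with a two-finger parallel gripper is mounted at the origin on the work surface. World frame = base frame: x ahead of the robot, y to its left, z up, the work surface at z = 0. Lengths are in m, angles in degrees, forces in N, time in s.
With the tool pointing down it reaches from about 0.35 to 0.9 m from the base axis. Payload 7.2 kg.
Tool frame: the origin (TCP) lies between the finger pads; the fingertips stand 14 mm ahead of it and the grasp point (between the pads) lies 5 mm behind it; z points along the fingers, y is the line along which they close (so a half turn about z gives the same grasp; the last joint's range is limited). The gripper opens to 85 mm and grips with 20 to 120 N. Pads are 22 mm wide; open, the fingers measure 114 mm over their backs; the gripper's body (76 mm by 85 mm) begins 54 mm behind the grasp point. The pads swing forward as they close: fully open they stand 13 mm farther back than shut.
Start: joints at [-71.287, 23.554, -0.728, 91.456, 0.321, 64.991, -4.71], TCP at [0.24, 0.577, 0.245] pointing down, gripper open.
Joint ranges: [-169.25, 169.25], [-16.82, 113.86], [-84.01, 82.57], [7.8, 145.47], [-59.2, 239.2], [7.22, 106.19], [-163.78, 163.78]. Speed limits (degrees/s): [136.94, 136.94, 172.46, 172.46, 180, 180, 180].

### API

Orientations are given as [roll, pitch, yaw] about the fixed x, y, z axes, in that order (R = Rz(yaw) Ry(pitch) Rx(roll)).
In Python, from station import observe, snapshot, finish_job gives the robot as it stands.
- The arm moves only by the shell command python3 -m pendant 'ROWS' [FORCE]. ROWS is JSON, a list that holds one entry, the list of rows, each a list of 5 numbers: the shift along the tool's x, y, z in m, then the turn about the tool's z in rad, then the opening in per cent of the stroke, from 0 (shut) to 100 (fully open). A call has exactly 5 rows; each row is the pose to reach, as a shift and turn from the pose commanded when the call began, along the tool's axes at that moment; what a row does not reach only later rows make up. A row lasts 1/8 s, in which the tool goes at most 62.5 mm and 10.7 degrees, less where a joint would pass 70% of its speed; a pose out of reach is approached as far as the arm can. A call with a gripper value outside its range is refused whole. The fingers move at their own pace and stop on an object; FORCE is the grip in N (left out, the last holds). Time passes only in rows, so rows that repeat a pose let the fingers close, or fill a call up. It gives the time, the measured TCP pose, the force, the opening and the grip force at its end, in the units of the state.
- observe(): the state, without advancing time (a new reading comes with each control period).
- snapshot(name): name is "scene" or "side" or "wrist"; returns a dict with "frame" (384x512x3 uint8, blue, green, red), "mtx" (3x3 intrinsics, pixels), "view" (4x4, takes a point from world to camera coordinates). Camera axes: x right, y down, z forward; pixel columns grow to the right and rows downward; lengths in m; the calibration is good to about 2 mm. The wrist camera is an equidistant fisheye: a pixel r from the principal point sees the ray r / f radians off the axis. A picture is of the moment at which its call begins. There is no depth.
- finish_job(): hands the job in; it is judged then, once.
The state is a dict: "time_s": time; "q": joint angles; "qd": joint speeds; "tau": joint torques, N m; "tool_pos": TCP position; "ee_rot": TCP orientation; "wrist_force": force on the tool from outside, world axes, zero at the start; "ft_torque": the same for the moment, N m; "width": finger opening in m; "finger_force": force on a finger pad.
Only numpy, scipy, OpenCV 4.12 (cv2) and the standard library are available. Lean on these libraries where they do the work, as an engineer would, in place of code of your own. Each camera call takes 0.05 s, during which the arm holds its last target. There are 200 camera calls.

### The job

Pull the steel bar up out of its upright holder tube and stand it fully down in the socket at the end of the cam lever. Using the bar as a handle, swing the lever round to the cam's highest lift point, where the lever lies straight above the narrow tongue of the clamp's base and the jaw presses the marble blank against the fence. The lever springs back when released, so finish still gripping the bar and holding the lever at that point, with the other things on the table left where they are.

Things in the scene. Friction and masses are not known exactly. Their poses are not given: they have to be found in the camera images.
- bar: Plain round steel bar, 16 mm diameter, 145 mm long, 0.2 kg, the only thing in the holder tube, in which it stands upright and projects 83 mm above the tube's rim. Origin at the centre of its lower end, z axis along the bar to its upper end. The lower 5 mm taper to 11 mm diameter.
- bar_tip (a point): Centre of the bar's lower end (the same point as the bar's origin).
- bar_top (a point): Centre of the bar's upper end, 145 mm from its lower end.
- holder: Fixed dark steel holder: a round foot 76 mm in diameter and 10 mm thick with an upright open tube on it, 29 mm outer and 21 mm inner diameter, rim 75 mm above the table, inner floor 13 mm above the table. Origin under its centre on the table, z up.
- clamp: Fixed cam clamp on a dark steel base plate 150 x 185 x 12 mm. Origin on the table under the lever's vertical axle; z up; +y points from the axle through the jaw to the marble blank and the fence beyond it (its sprung pad at 107 mm, top 46 mm high). A tongue 16 mm wide runs from the plate along -y to 140 mm from the axle. Its highest part is the lever's socket, 94 mm above the table.
- cam_lever (a joint): Lever angle (rad) about the axle, counter-clockwise from above, stops at 0 and 2.2. At angle a the lever points along (-cos a, -sin a) in the clamp's x, y. Starts at 0. Highest lift at 1.571: it points along the clamp's -y, over the tongue; past it the cam eases off. A spring returns it to 0 (about 3 N at the socket at 1.571, 1.3 N at 0; pushing it takes up to 7 N).
- socket_floor (a point): Centre of the floor of the round blind socket at the lever's end, 110 mm from the axle, 54 mm above the table; moves with the lever. The socket is an upright steel tube: 19 mm inner, 29 mm outer diameter, 40 mm deep, mouth flared over the top 8 mm to 25 mm, rim 94 mm above the table. The bar has about 1.5 mm play all round and can lean some 5 degrees in it.
- jaw: Aluminium jaw block 90 x 24 x 28 mm, sliding loose on the clamp's base between two guide blocks; the steel cam under the lever pushes it about 5 mm along the clamp's +y. Origin at the centre of its underside.
- fence_pad: Rubber pad (80 x 6 x 22 mm) on the fence, on springs of about 1.8 N per mm; at the highest lift the blank is pressed against it with about 5 N. Origin at the clamp's axle, 12 mm up, not at the pad: the pad's free face is 107 mm along the clamp's +y from it.
- slab: Marble blank 100 x 50 x 26 mm, 0.35 kg, lying loose on the clamp's base between the jaw and the sprung pad of the fence. Origin at the centre of its underside.
- tool_pot: Bystander: terracotta pot, 80 mm wide, 92 mm high, with three chisels fixed in it, up to 195 mm high. Origin under its centre.
- wheel_stack: Bystander: stack of grey grinding wheels, up to 104 mm wide, 136 mm high. Origin under its centre.
- maquette: Bystander: small white plaster figure, base 70 x 80 mm, 140 mm high. Origin under its centre.
- mallet: Bystander: wooden mallet lying down, head 85 mm long and 62 mm thick along its +x, handle 125 mm along its -x. Origin on the table under where the head and handle meet.
- offcut: Bystander: marble offcut 60 x 45 x 30 mm. Origin under its centre.
- can: Bystander: closed jar, 68 mm wide, 110 mm high. Origin under its centre.
- sanding_block: Bystander: cork sanding block 100 x 60 mm with a wooden grip, 41 mm high. Origin under its centre.
Not all that is in view belongs to the job. Several things have the shape of the bar; the one meant has the colours described above.

How it is judged (in metres and radians):
On the way, in this order (a step that is already met when the one before it is completed fails the run):
1. the bar is pulled out of the holder in the gripper, its lower end above the tube's rim (z of bar_tip in the frame of holder above 0.076 m and contact force between the fingers and bar above 2 N), for 0.1 s.
2. the bar stands down in the lever's socket (horizontal distance between bar_tip and socket_floor below 0.008 m and z of bar_tip in the frame of socket_floor below 0.008 m and angle between bar's own z axis and vertical below 0.3 rad), for 0.2 s.
At the end, for the whole second after the job is handed in: Bar in the socket (lower end within 8 mm of its floor, lean under 0.3 rad), gripped (over 2 N) and pushing the lever (over 0.5 N); lever still (under 0.1 rad/s) and within 0.15 rad of the highest lift, 1.571 rad; the marble is pressed on the fence pad with over 2 N (all of step 2 and contact force between the fingers and bar above 2 N and value of joint cam_lever between 1.421 and 1.721 rad and contact force between bar and clamp above 0.5 N and contact force between fence_pad and slab above 2 N and velocity of joint cam_lever between -0.1 and 0.1 rad/s); the arm keeps its last pose, push and grip.
It fails at once if one of the bystanders is moved by more than 30 mm (distance of any of tool_pot, wheel_stack, maquette, mallet, offcut, can, sanding_block from where it was at the start of the episode above 0.03 m).
It also fails if it takes over 58 s, if anything falls off the work surface, if the arm or the gripper's body presses on something with over 40 N, if the wrist force passes 120 N, or if a joint passes its speed limit or range.

## Working session

There is one attempt and no reset: what is moved stays moved. The work goes in short steps, Python scripts to look and compute and a shell command to move; the robot and the scene stay as the last step left them, time stands still between calls to the robot, and variables do not carry over. Pictures are saved under pics/ and viewed, at most 10 in all, crops included, and the job is handed in when it is done.

```bash
mkdir -p pics
cat > h.py <<'E'
import numpy as np, cv2
from station import observe, snapshot, finish_job
def ray(s,u,v):
    K,V=np.array(s["mtx"]),np.array(s["view"]);R,t=V[:3,:3],V[:3,3]
    d=np.linalg.inv(K)@[u,v,1.]
    return -R.T@t, R.T@d
def fray(s,u,v):
    K,V=np.array(s["mtx"]),np.array(s["view"]);R,t=V[:3,:3],V[:3,3]
    x=(u-K[0,2])/K[0,0];y=(v-K[1,2])/K[1,1];r=np.hypot(x,y)+1e-12
    d=np.array([np.sin(r)*x/r,np.sin(r)*y/r,np.cos(r)])
    return -R.T@t,R.T@d
def onz(o,d,z): return o+d*(z-o[2])/d[2]
def meet(a,b):
    (o1,d1),(o2,d2)=a,b;A=np.stack([d1,-d2],1)
    s=np.linalg.lstsq(A,o2-o1,rcond=None)[0]
    p,q=o1+s[0]*d1,o2+s[1]*d2
    return (p+q)/2,np.linalg.norm(p-q)
E
python3 - <<'E'
from h import *
import pickle
S={n:snapshot(n) for n in("scene","side","wrist")}
pickle.dump(S,open("s0.pkl","wb"))
a=S["scene"]["frame"];b=S["side"]["frame"]
cv2.imwrite("pics/a.png",cv2.resize(a,(800,600),interpolation=2));cv2.imwrite("pics/b.png",cv2.resize(b,(800,600),interpolation=2))
for n in S: print(n,np.round(S[n]["mtx"],1).tolist(),np.round(S[n]["view"],3).tolist())
print(observe())
E
```

```text
scene [[378.7, 0.0, 250.7], [0.0, 378.7, 191.8], [0.0, 0.0, 1.0]] [[0.67, 0.742, 0.006, -0.468], [0.627, -0.561, -0.54, -0.273], [-0.397, 0.366, -0.842, 1.406], [0.0, 0.0, 0.0, 1.0]]
side [[364.3, 0.0, 250.8], [0.0, 364.3, 190.6], [0.0, 0.0, 1.0]] [[0.994, -0.105, 0.002, -0.601], [-0.07, -0.671, -0.738, 0.166], [0.079, 0.734, -0.675, 0.92], [0.0, 0.0, 0.0, 1.0]]
wrist [[297.3, 0.0, 253.3], [0.0, 297.3, 194.5], [0.0, 0.0, 1.0]] [[0.385, 0.923, -0.003, -0.624], [0.875, -0.364, 0.32, -0.042], [0.294, -0.125, -0.948, 0.382], [0.0, 0.0, 0.0, 1.0]]
{'time_s': 0.15, 'q': array([-71.28526906,  23.59008948,  -0.72959831,  91.49029586,
         0.32032284,  64.99141032,  -4.7093209 ]), 'qd': array([-0.0287434 , -0.03719609, -0.07016279, -0.14800936, -0.09821146,
       -0.10620719,  0.05059199]), 'tau': array([ 2.14865133e-03, -6.01033258e+01,  6.83302134e-01, -2.99646503e+01,
        1.40302870e-02,  7.88436999e-03, -3.82104145e-05]), 'tool_pos': array([0.24028935, 0.57658664, 0.24465917]), 'ee_rot': array([-1.79930340e+02,  3.88600402e-03,  1.57380357e+02]), 'wrist_force': array([-1.09713406, -0.30486435, -0.13937535]), 'ft_torque': array([-0.0085831 ,  0.06971775, -0.03559066]), 'finger_force': 0.0, 'width': 0.08567996715266851}
```

View pics/a.png

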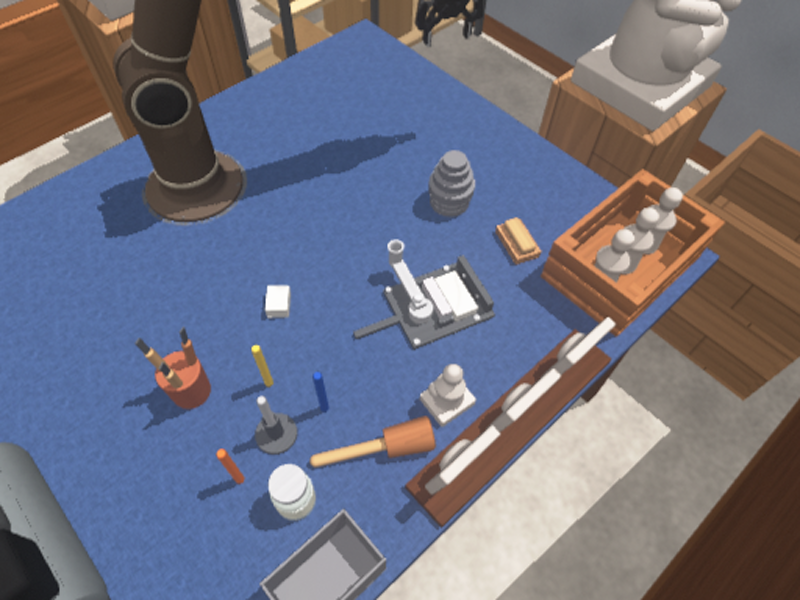

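View pics/b.png

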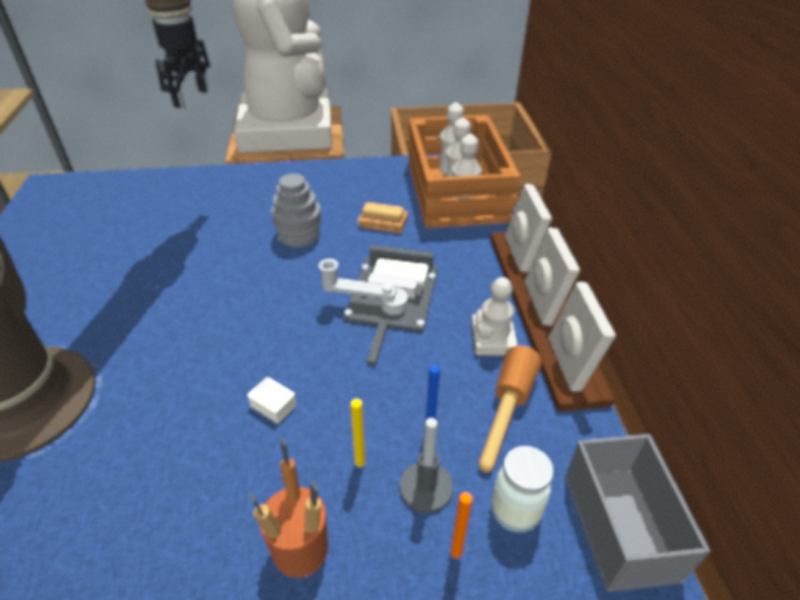

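The scene view (800x600) shows these bar-shaped candidates: grey steel bar in the holder, top (263,399); yellow (256,347); blue (319,374); orange (223,452). I choose the grey one, the only one in the holder. The lever socket is at (396,245), the axle at (420,304) and the tongue end at (356,334).

Run:
```python
from h import *
import pickle
S=pickle.load(open("s0.pkl","rb"))
def P(n,U,V): return ray(S[n],(U+.5)*.64-.5,(V+.5)*.64-.5)
for k,a,b in [("bartop",(264,399),(432,422)),("socket rim",(396,245),(328,266)),("tongue",(356,334),(373,361)),("axle",(420,302),(396,296))]:
    m,e=meet(P("scene",*a),P("side",*b));print(k,m.round(4),round(e,4))
for k,a,z in [("foot",(276,434),.005),("tongue",(356,334),.012),("rim",(396,245),.094),("bartop",(264,399),.158)]: print(k,onz(*P("scene",*a),z).round(3))
for k,a,z in [("foot",(426,487),.01),("tongue",(373,361),.012),("rim",(328,266),.094),("bartop",(432,422),.158)]: print(k,onz(*P("side",*a),z).round(3))
for k,a in dict(yellow=(267,385),blue=(323,408),orange=(240,481),can=(297,510),pot=(190,400),wheels=(452,207),maq=(447,410),malletend=(314,462),mallethead=(410,440)).items(): print(k,onz(*P("scene",*a),0).round(3))
A=S["scene"]["frame"];B=S["side"]["frame"]
f=lambda I,x,y:cv2.resize(I[y:y+100,x:x+100],(400,400),interpolation=2)
cv2.imwrite("pics/c.png",np.hstack([f(A,120,215),f(B,225,255)]))
w=S["wrist"]["frame"]
```

```text
bartop [ 0.6297 -0.2158  0.154 ] 0.0028
socket rim [0.5046 0.1852 0.0898] 0.0047
tongue [0.5717 0.0177 0.011 ] 0.004
axle [0.6216 0.1435 0.0472] 0.0136
foot [ 0.629 -0.221  0.005]
tongue [0.57  0.019 0.012]
rim [0.505 0.185 0.094]
bartop [ 0.63  -0.215  0.158]
foot [ 0.628 -0.224  0.01 ]
tongue [0.573 0.015 0.012]
rim [0.506 0.177 0.094]
bartop [ 0.63  -0.22   0.158]
yellow [ 0.537 -0.175  0.   ]
blue [ 0.645 -0.125  0.   ]
orange [ 0.654 -0.317  0.   ]
can [ 0.76  -0.273  0.   ]
pot [ 0.465 -0.301  0.   ]
wheels [0.455 0.407 0.   ]
maq [0.802 0.044 0.   ]
malletend [ 0.714 -0.2    0.   ]
mallethead [ 0.798 -0.046  0.   ]
```

View pics/c.png

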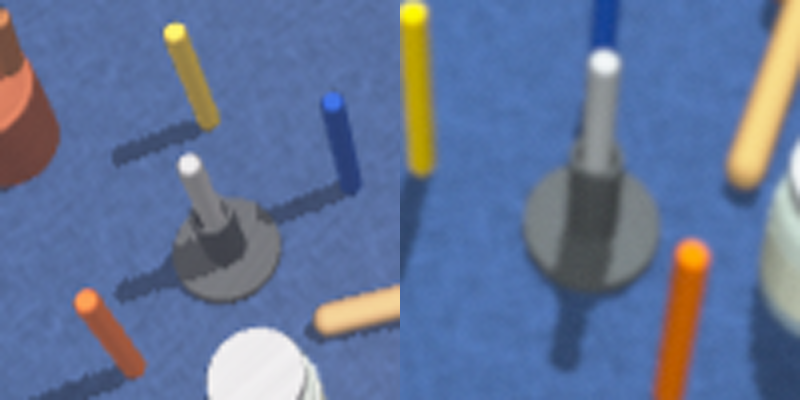

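Crop: the bar in the holder, at left (190,163) and right (603,62), is grey steel, so the choice holds. It stands at about (0.630,-0.218). Clamp axle is about (0.610,0.150), yaw about -16°.

```bash
python3 -m pendant '[[[-0.045,-0.0395,0,0,100],[-0.09,-0.079,0,0,100],[-0.135,-0.1185,0,0,100],[-0.18,-0.158,0,0,100],[-0.225,-0.1975,0,0,100]]]' 100
python3 -m pendant '[[[-0.045,-0.0395,0,0,100],[-0.09,-0.079,0,0,100],[-0.135,-0.1185,0,0,100],[-0.18,-0.158,0,0,100],[-0.225,-0.1975,0,0,100]]]'
python3 -m pendant '[[[-0.043,-0.038,0,0.104,100],[-0.086,-0.076,0,0.208,100],[-0.13,-0.113,0,0.312,100],[-0.173,-0.151,0,0.416,100],[-0.216,-0.189,0,0.52,100]]]'
```

```text
time_s: 0.78
tool_pos: [0.3727, 0.3061, 0.2453]
ee_rot: [180.0, 0.0, 157.4]
wrist_force: [1.1, -0.1, -0.2]
width: 0.0858
finger_force: 0.0
time_s: 1.4
tool_pos: [0.5044, 0.0375, 0.2454]
ee_rot: [180.0, 0.0, 157.4]
wrist_force: [0.9, 1.4, -0.1]
width: 0.0854
finger_force: 0.0
time_s: 2.02
tool_pos: [0.6312, -0.2197, 0.245]
ee_rot: [180.0, -0.0, 127.4]
wrist_force: [0.2, 0.6, 0.2]
width: 0.085
finger_force: 0.0
```

Run:
```python
from h import *
s=snapshot("wrist");cv2.imwrite("pics/d.png",s["frame"])
import pickle;pickle.dump(s,open("s1.pkl","wb"))
o=observe();print(o["time_s"],o["tool_pos"],o["ee_rot"],o["q"])
```

```text
2.075 [ 0.63181742 -0.2279889   0.24447497] [-179.80715479    0.27363579  126.7911663 ] [ -4.32263174  30.19281967  30.22613496  86.02505415 -15.52621825
  67.89615581  65.12990371]
```

View pics/d.png

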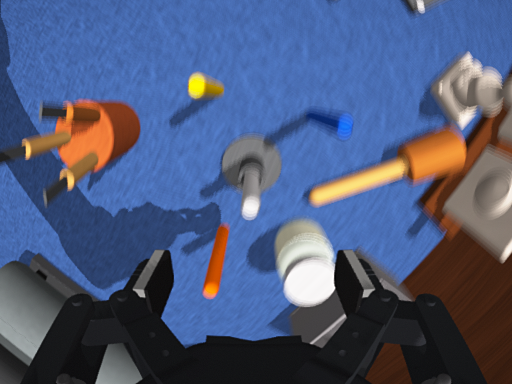

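Wrist view: the bar's top is at (250,210) and the holder foot centre at (251,161).

Run:
```python
from h import *
import pickle
s=pickle.load(open("s1.pkl","rb"))
print(onz(*fray(s,250,210),.158),onz(*fray(s,251,161),.01))
s=snapshot("wrist");g=cv2.cvtColor(s["frame"],cv2.COLOR_BGR2HSV)
m=((g[...,1]<70)&(g[...,2]>205)).astype(np.uint8);m[:, :225]=0;m[:,275:]=0;m[:185]=0;m[235:]=0
n,l,st,c=cv2.connectedComponentsWithStats(m)
for i in range(1,n):
    if st[i,4]>20: print(st[i],c[i],onz(*fray(s,*c[i]),.158))
o=observe();print(o["time_s"],o["tool_pos"],o["ee_rot"])
```

```text
[ 0.63116998 -0.22343106  0.158     ] [ 0.62655013 -0.21818765  0.01      ]
[249 186  17  16 212] [257.1509434  193.25943396] [ 0.62778772 -0.21778968  0.158     ]
2.125 [ 0.63047441 -0.22540397  0.24423941] [-1.79782779e+02  1.67529121e-01  1.27041823e+02]
```

```bash
python3 -m pendant '[[[0,0,0.02,0,100],[0,0,0.05,0,100],[0,0,0.08,0,100],[0,0,0.105,0,100],[0,0,0.12,0,100]]]'
python3 -m pendant '[[[0,0,0,0,100],[0,0,0,0,30],[0,0,0,0,0],[0,0,0,0,0],[0,0,0,0,0]]]' 100
python3 -m pendant '[[[0,0,0,0,0],[0,0,0,0,0],[0,0,0,0,0],[0,0,0,0,0],[0,0,0,0,0]]]' 100
```

```text
time_s: 2.75
tool_pos: [0.6299, -0.2174, 0.1237]
ee_rot: [-179.9, -0.1, 127.6]
wrist_force: [-0.1, 0.2, 0.0]
width: 0.0856
finger_force: 0.0
time_s: 3.38
tool_pos: [0.6306, -0.2186, 0.1259]
ee_rot: [180.0, 0.0, 127.6]
wrist_force: [-3.4, -2.1, 4.5]
width: 0.0139
finger_force: 97.4
time_s: 4.0
tool_pos: [0.6306, -0.2188, 0.1259]
ee_rot: [180.0, 0.0, 127.6]
wrist_force: [-2.0, -1.2, 6.3]
width: 0.014
finger_force: 97.4
```

```bash
python3 -m pendant '[[[0,0,-0.015,0,0],[0,0,-0.04,0,0],[0,0,-0.07,0,0],[0,0,-0.1,0,0],[0,0,-0.12,0,0]]]'
python3 -m pendant '[[[0,0,0,0,0],[0,0,0,0,0],[0,0,0,0,0],[0,0,0,0,0],[0,0,0,0,0]]]'
python3 - <<'E'
from h import *
o=observe();print(o["tool_pos"],o["ee_rot"])
from scipy.spatial.transform import Rotation as Ro
R=Ro.from_euler("xyz",o["ee_rot"],degrees=True).as_matrix()
print("to above socket, tool axes", R.T@(np.array([.505,.181,o["tool_pos"][2]])-o["tool_pos"]))
S=[snapshot(n)["frame"] for n in("scene","side")]
f=lambda I,x,y:cv2.resize(I[y:y+130,x:x+130],(400,400),interpolation=2)
cv2.imwrite("pics/e.png",np.hstack([f(S[0],100,170),f(S[1],210,195)]))
E
```

```text
time_s: 4.62
tool_pos: [0.6309, -0.2183, 0.2475]
ee_rot: [179.9, 0.1, 127.6]
wrist_force: [-1.3, 0.0, -1.9]
width: 0.0138
finger_force: 97.5
time_s: 5.25
tool_pos: [0.6304, -0.2183, 0.2448]
ee_rot: [-180.0, -0.0, 127.6]
wrist_force: [0.7, -0.4, -1.5]
width: 0.0142
finger_force: 97.4
[ 0.63040232 -0.21831239  0.244801  ] [-1.79968496e+02 -3.00916029e-02  1.27581463e+02]
to above socket, tool axes [3.92931300e-01 1.44156540e-01 1.27103416e-04]
```

View pics/e.png

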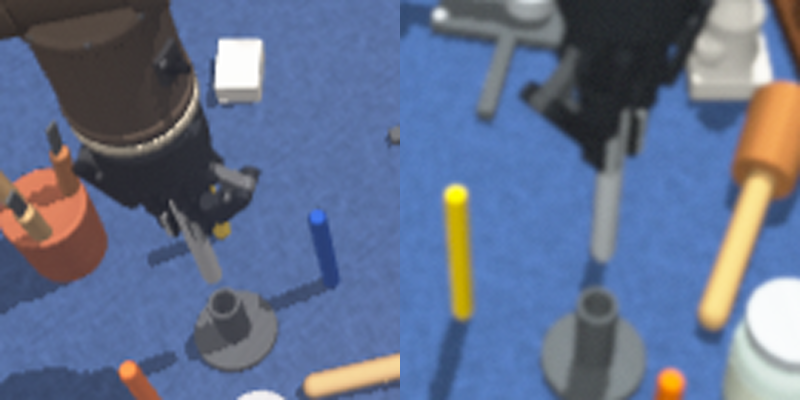

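The picture shows the bar gripped, out of the tube and about upright; its tip is at (212,280) left and (602,258) right. Next I carry it above the socket.

```bash
python3 -m pendant '[[[0.03,0.011,0,0,0],[0.07,0.026,0,0,0],[0.115,0.042,0,0,0],[0.16,0.059,0,0,0],[0.205,0.075,0,0,0]]]'
python3 -m pendant '[[[0.045,0.016,0,0.18,0],[0.09,0.033,0,0.36,0],[0.13,0.047,0,0.54,0],[0.165,0.06,0,0.72,0],[0.188,0.069,0,0.92,0]]]'
python3 -m pendant '[[[0,0,0,0,0],[0,0,0,0,0],[0,0,0,0,0],[0,0,0,0,0],[0,0,0,0,0]]]'
python3 - <<'E'
from h import *
import pickle
S={n:snapshot(n) for n in("scene","side","wrist")};pickle.dump(S,open("s2.pkl","wb"))
o=observe();print(o["tool_pos"],o["ee_rot"],o["q"])
f=lambda I,x,y,w=100:cv2.resize(I[y:y+w,x:x+w],(400,400),interpolation=2)
cv2.imwrite("pics/f.png",np.hstack([f(S["scene"]["frame"],205,120),f(S["side"]["frame"],170,100)]))
cv2.imwrite("pics/g.png",S["wrist"]["frame"])
E
```

```text
time_s: 5.98
tool_pos: [0.5645, -0.0086, 0.2454]
ee_rot: [180.0, 0.0, 127.6]
wrist_force: [0.2, 0.7, -1.3]
width: 0.0138
finger_force: 97.5
time_s: 6.6
tool_pos: [0.5042, 0.183, 0.2454]
ee_rot: [-180.0, -0.0, 75.4]
wrist_force: [-0.0, 0.2, -1.1]
width: 0.0138
finger_force: 97.5
time_s: 7.22
tool_pos: [0.5052, 0.1804, 0.2453]
ee_rot: [180.0, -0.0, 75.6]
wrist_force: [0.8, -0.5, -1.8]
width: 0.0139
finger_force: 97.5
[0.50501062 0.18079332 0.24527977] [-1.79999405e+02 -2.07251351e-03  7.55857545e+01] [-52.60159333  16.28749198  34.4217741  105.57012319 -10.41721376
  61.28121128 -28.63183686]
```

View pics/f.png

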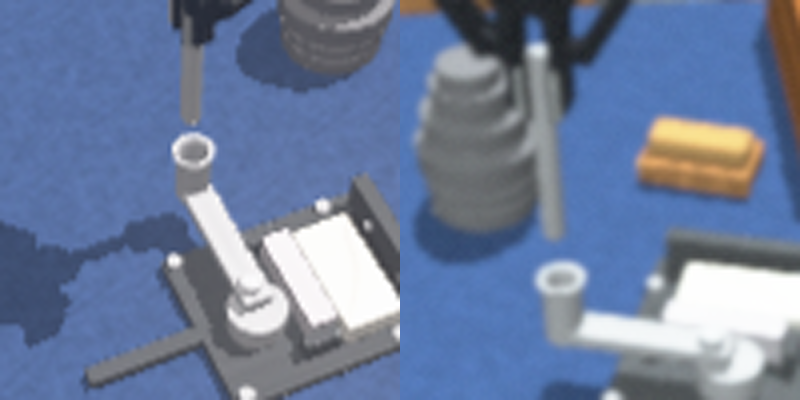

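View pics/g.png

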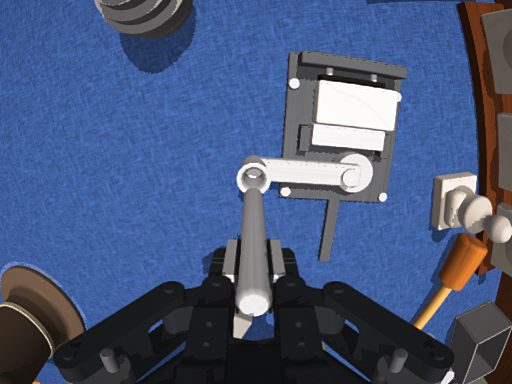

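The scene and side crops show the bar tip at (191,118) and (554,236), and the socket rim at (193,152) and (561,278). In the wrist view the rim is at (255,178), with the bar just in front of it.

Run:
```python
from h import *
import pickle
S=pickle.load(open("s2.pkl","rb"))
A=lambda U,V: ray(S["scene"],205+U/4-.4,120+V/4-.4)
B=lambda U,V: ray(S["side"],170+(U-400)/4-.4,100+V/4-.4)
for k,a,b in(("tip",(191,118),(554,236)),("rim",(193,151),(561,278)),("bartop",None,None)):
    if a: m=meet(A(*a),B(*b));print(k,m[0].round(4),m[1].round(4))
z=.245-.112
print("tip@z",onz(*A(191,118),z),onz(*B(554,236),z)); print("rim",onz(*A(193,151),.094),onz(*B(561,278),.094),onz(*fray(S["wrist"],255,178),.094))
print("bar side top",onz(*B(538,50),.278), "wrist top",onz(*fray(S["wrist"],254,301),.278))
w=S["wrist"]["frame"]
cv2.imwrite("pics/k.png",cv2.resize(w[140:260,205:305],(500,600),interpolation=2))
```

```text
tip [0.5042 0.181  0.1325] 0.0018
rim [0.5065 0.1814 0.0943] 0.0007
tip@z [0.50353794 0.18147811 0.133     ] [0.50480162 0.17923255 0.133     ]
rim [0.50601373 0.18189363 0.094     ] [0.50676806 0.18138252 0.094     ] [0.50778471 0.18529187 0.094     ]
bar side top [0.50606942 0.17853605 0.278     ] wrist top [0.50638793 0.18502971 0.278     ]
```

View pics/k.png

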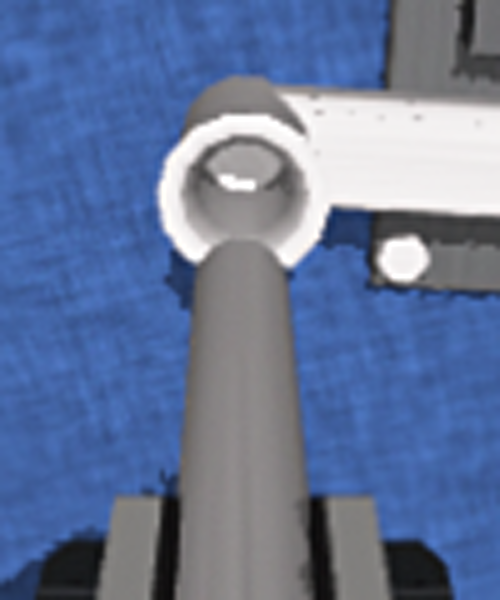

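Wrist crop: rim centre at (244,194), bar tip centre about (242,254).

Run:
```python
from h import *
import pickle
s=pickle.load(open("s2.pkl","rb"))["wrist"]
F=lambda U,V:fray(s,205+U/5-.4,140+V/5-.4)
r=onz(*F(244,194),.094);t=onz(*F(242,254),.133);print(r,t)
y=np.radians(75.6);X=np.array([np.cos(y),np.sin(y)]);Y=np.array([np.sin(y),-np.cos(y)])
for d in((r-t)[:2],np.array([.0023,.0004])): print(d,X@d,Y@d)
```

```text
[0.50616928 0.18528828 0.094     ] [0.50591593 0.18564585 0.133     ]
[ 0.00025335 -0.00035757] -0.00028333139894494197 0.00033431479422377735
[0.0023 0.0004] 0.0009594200049306188 0.0021282653157299095
```

```bash
python3 -m pendant '[[[0,0.001,0.012,0,0],[0,0.001,0.025,0,0],[0,0.001,0.037,0,0],[0,0.001,0.047,0,0],[0,0.001,0.055,0,0]]]'
python3 -m pendant '[[[0,0,0.005,0,0],[0,0,0.01,0,0],[0,0,0.015,0,0],[0,0,0.019,0,0],[0,0,0.022,0,0]]]'
```

```text
time_s: 8.0
tool_pos: [0.506, 0.1811, 0.1897]
ee_rot: [180.0, -0.0, 75.6]
wrist_force: [0.7, 1.3, -0.3]
width: 0.014
finger_force: 97.6
time_s: 8.62
tool_pos: [0.506, 0.1807, 0.1681]
ee_rot: [180.0, -0.0, 75.6]
wrist_force: [0.1, 2.0, -1.3]
width: 0.0137
finger_force: 97.6
```

```bash
python3 -m pendant '[[[0,0,0.001,0,0],[0,0,0.002,0,0],[0,0,0.003,0,0],[0,0,0.003,0,0],[0,0,0.003,0,0]]]'
```

```text
time_s: 9.25
tool_pos: [0.5065, 0.1813, 0.1667]
ee_rot: [180.0, -0.1, 75.6]
wrist_force: [-1.8, 1.6, 12.4]
width: 0.0139
finger_force: 99.3
```

Contact with the floor (12 N). Compute the arc in tool axes.

Run:
```python
from h import *
y=np.radians(75.6);X=np.array([np.cos(y),np.sin(y)]);Y=np.array([np.sin(y),-np.cos(y)])
ph=np.radians(-16.3)
L=lambda a:.11*np.array([-np.cos(a+ph),-np.sin(a+ph)])
for d in range(6,97,6):
    v=L(np.radians(d))-L(0);print(d,round(X@v,4),round(Y@v,4))
```

```text
6 -0.0115 0.0002
12 -0.0229 0.0016
18 -0.0342 0.0043
24 -0.045 0.008
30 -0.0555 0.0129
36 -0.0653 0.0189
42 -0.0745 0.0258
48 -0.0829 0.0337
54 -0.0904 0.0424
60 -0.097 0.0518
66 -0.1026 0.0619
72 -0.1071 0.0725
78 -0.1104 0.0835
84 -0.1126 0.0948
90 -0.1136 0.1063
96 -0.1134 0.1178
```

Three calls of 30° each, backed off 2 mm in z; rows are relative to each call's start.

```bash
python3 -m pendant '[[[-0.0115,0,-0.002,0,0],[-0.023,0.0015,-0.002,0,0],[-0.034,0.0045,-0.002,0,0],[-0.045,0.008,-0.002,0,0],[-0.0555,0.013,-0.002,0,0]]]'
```

```text
time_s: 9.88
tool_pos: [0.5045, 0.1228, 0.1671]
ee_rot: [-180.0, 0.0, 75.6]
wrist_force: [0.4, 1.9, -1.0]
width: 0.0139
finger_force: 97.5
```

```bash
python3 -m pendant '[[[-0.01,0.006,0,0,0],[-0.019,0.013,0,0,0],[-0.0275,0.021,0,0,0],[-0.035,0.0295,0,0,0],[-0.0415,0.039,0,0,0]]]'
```

```text
time_s: 10.5
tool_pos: [0.5321, 0.0733, 0.167]
ee_rot: [-179.9, 0.0, 75.6]
wrist_force: [-4.4, 3.4, -2.0]
width: 0.0135
finger_force: 97.7
```

```bash
python3 -m pendant '[[[-0.0055,0.010,0,0,0],[-0.010,0.0205,0,0,0],[-0.0135,0.0315,0,0,0],[-0.0155,0.043,0,0,0],[-0.0165,0.0545,0,0,0]]]'
python3 -m pendant '[[[0,0,0,0,0],[0,0,0,0,0],[0,0,0,0,0],[0,0,0,0,0],[0,0,0,0,0]]]'
python3 - <<'E'
from h import *
import pickle
S={n:snapshot(n) for n in("scene","side","wrist")};pickle.dump(S,open("s3.pkl","wb"))
print(observe()["tool_pos"])
f=lambda I,x,y,w=100:cv2.resize(I[y:y+w,x:x+w],(400,400),interpolation=2)
cv2.imwrite("pics/l.png",np.hstack([f(S["side"]["frame"],190,120),f(S["wrist"]["frame"],200,100,160)]))
E
```

```text
time_s: 11.12
tool_pos: [0.5807, 0.0438, 0.167]
ee_rot: [-179.9, 0.0, 75.6]
wrist_force: [-4.7, 2.4, 0.6]
width: 0.0137
finger_force: 98.0
time_s: 11.75
tool_pos: [0.5808, 0.0441, 0.1674]
ee_rot: [180.0, 0.0, 75.6]
wrist_force: [-2.1, -0.7, -2.5]
width: 0.0141
finger_force: 97.7
[0.58083999 0.04414769 0.16740603]
```

View pics/l.png

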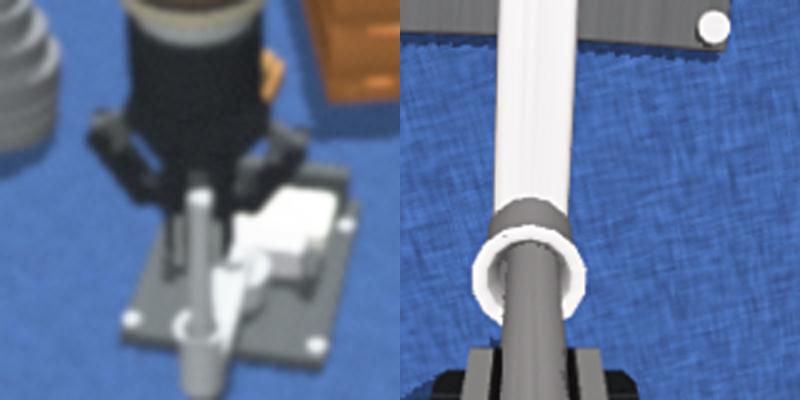

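The lever runs straight along the bar's pull line in the wrist view: socket (531,275) to (537,0), square to the plate edge, with the tongue hidden beneath. The bar is down in the socket. One hold to read the mean force.

```bash
for i in 1 2 3; do python3 -m pendant '[[[0,0,0,0,0],[0,0,0,0,0],[0,0,0,0,0],[0,0,0,0,0],[0,0,0,0,0]]]' | grep -E "wrist_force|tool_pos"; done
python3 - <<'E'
from h import *
import pickle
s=pickle.load(open("s3.pkl","rb"))["wrist"]
F=lambda U,V,z:onz(*fray(s,200+(U-400)*.4-.3,100+V*.4-.3),z)
r=F(529,275,.094); a,b=F(497,100,.066),F(576,100,.066); c,d=F(497,5,.066),F(577,5,.066)
print("rim",r); v=(c+d-a-b)/2; print("lever dir deg",np.degrees(np.arctan2(v[1],v[0])))
e=F(690,52,.012)-F(410,38,.012);print("plate edge deg",np.degrees(np.arctan2(e[1],e[0])))
E
```

```text
tool_pos: [0.5809, 0.0442, 0.1673]
wrist_force: [-2.5, 0.2, -0.5]
tool_pos: [0.5808, 0.0443, 0.1673]
wrist_force: [-1.6, -1.0, -0.8]
tool_pos: [0.5808, 0.0442, 0.1673]
wrist_force: [-1.6, -0.3, -0.2]
rim [0.58000866 0.04719214 0.094     ]
lever dir deg 75.30395029176891
plate edge deg -17.115272636580205
```

```bash
python3 -c "
from station import finish_job
print(finish_job())"
```

```text
the job is handed in; nothing more can be done
None
```

I handed the job in at about 14 s, but no verdict came back. At hand-in the bar was down in the socket, still gripped at about 98 N, and held the lever at about 1.6 rad (1.571 wanted) against a steady 2 N or so. The jaw's press on the marble was not measured.

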